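Hang a tool hanger on the workshop rail

TASK

Take the loose hanger with the two round glides, feed its glides into the open end of the tool rail and slide it along by feel, past the spring plunger, until it comes up against the stop. Press it home there with about 15 N, then let go, so that it stays caught by the plunger. Never force it in the rail, and leave the other things on the bench where they are.

Things in the scene. Friction and masses are not known exactly. Their poses are not given: they have to be found in the camera images.
- hanger_grip (a point): Centre of the grip of the loose hanger: an upright black block 20 mm (x) by 26 mm (y) by 70 mm high; this point is 55 mm above its underside, 15 mm below its top. z up; y is the way it slides in the rail (alike both ways); x points away from the glides. Two steel prongs reach 64 mm to +x at its foot. About 180 g. Stands on the bench before the rail's slot side, glides roughly towards the rail.
- hanger_glides (a point): Midpoint between the hanger's two white glides: 50 mm to -x and 15 mm below hanger_grip, same axes, on a steel neck 20 mm wide, 10 mm high. The glides are discs of 27 mm diameter, 10 mm thick (along x), side by side along y, centres 13.5 mm either side: 54 mm long in all. Between them the top of a bar lies 3 mm below the discs' tops: the dip that the plunger drops into.
- rail: Aluminium C-rail 400 by 36 by 20 mm, level on an upright board (440 long, top at 218 mm, back at x = -30 mm). Origin on the bench under the middle of its channel. y runs along it from the open end (-y) to the capped end (+y), x points out of the slot, z up. Centre line at z = 190 mm. The far end is closed by a cap. Pressing the hanger on it with over 30 N spoils it.
- rail_mouth (a point): Centre of the channel's opening at the open end, at (0, -200, 190) mm in the rail's frame, same axes: y points into the rail. The channel is 30 mm high and 14 mm deep (x), walls 3 mm; the slot in its +x face is 14 mm high, so that glides enter only here, with 1.5 mm play up and down, 2 mm in depth. Held in the rail, the grip block stands 30 mm clear of the slot face.
- rail_mid (a point): Middle of the channel, at (0, 0, 190) mm in the rail's frame. The spring catch is clamped on the rail at a place that changes and is not measured: plunger axis at y = -70 to +100 mm from here. Steel saddle and plunger knob on top (up to 47 mm above this height); its rubber stop block is inside the channel: with the front glide against the stop, hanger_glides is 0.5 mm past the plunger axis.
- plunger (a joint): Lift of the catch's spring plunger (m), 0 with nothing under it. Its round nose (10 mm diameter) hangs 8 mm below the channel's roof. The front glide lifts it 5 mm (up to 8 if the hanger is held high); passing takes a push of 2 to 5 N along the rail. Home, the nose rests in the dip between the glides, lifted about 2 mm, and the stop resists.
- wall_hook_centre (a point): Bystander: centre, 35 mm above the underside, of a loose wall hook with a like black block and steel prongs, but a flat steel screw plate (56 mm wide, 70 mm high) at its back and no neck or glides.
- holder: Bystander: low wooden candle holder, 220 mm (x) by 55 mm by 30 mm high, three round recesses on top. Origin at the centre of its underside.
- tin: Bystander: open steel tin, 70 mm diameter, 90 mm high. Origin at the centre of its underside.
Mind the look-alikes: they are no part of the job. Leave any brown look-alike of the part that bears hanger_grip alone.

How it is judged:
On the way, in this order (a step that is already met when the one before it is completed fails the run):
1. the glides have entered the channel at the open end (y of hanger_glides in the frame of rail_mouth above 0.03 m and z of hanger_glides in the frame of rail_mouth between -0.005 and 0.005 m and x of hanger_glides in the frame of rail_mouth between -0.005 and 0.005 m), for 0.05 s.
2. the leading glide lifts the plunger (value of joint plunger above 0.0038 m), for 0.02 s.
3. the hanger is pressed firmly home on the stop, with the plunger in the dip (contact force between hanger and rail above 12 N and value of joint plunger between 0.0008 and 0.0055 m and y of hanger_glides in the frame of rail_mouth above 0.1 m), for 0.2 s.
At the end, for the whole second after the job is handed in: Glides in the rail (midpoint within 5 mm in depth, 6 mm in height of the channel's centre line, 100 to 320 mm in from the open end); plunger resting in the dip between the glides (lift 1 to 3.5 mm), at rest and let go; wall hook, holder and tin within 30 mm of where they stood (value of joint plunger between 0.001 and 0.0035 m and y of hanger_glides in the frame of rail_mouth between 0.1 and 0.32 m and x of hanger_glides in the frame of rail_mouth between -0.005 and 0.005 m and z of hanger_glides in the frame of rail_mouth between -0.006 and 0.006 m and velocity of joint plunger below 0.02 m/s and distance of each of wall_hook_centre, holder, tin from where it was at the start of the episode below 0.03 m); the robot touches nothing.
It fails at once if the hanger is pressed on the rail, its catch or its stop with more than 30 N (contact force between hanger and rail above 30 N).
It fails at once if the wall hook, the wooden holder or the tin is disturbed by more than 30 mm (distance of any of wall_hook_centre, holder, tin from where it was at the start of the episode above 0.03 m).
It also fails if it takes over 67 s, if anything falls off the work surface, if the arm or the gripper's body presses on something with over 40 N, if the wrist force passes 120 N, or if a joint passes its speed limit or range.

ROBOT

A 7-joint arm with a two-finger parallel gripper is mounted at the origin on the work surface. World frame = base frame: x ahead of the robot, y to its left, z up, the work surface at z = 0. Lengths are in m, angles in rad, forces in N, time in s.
With the tool pointing down it reaches from about 0.425 to 0.975 m from the base axis. Payload 16.7 kg.
Tool frame: the origin (TCP) lies midway between the tips of the shut fingers; the grasp point (between the pads) lies 19 mm behind it (robot.grasp_offset is the distance from the TCP to the grasp point, in m); z points along the fingers, y is the direction in which the jaws open and shut (so a half turn about z gives the same grasp; the last joint's range is limited). The gripper opens to 85 mm and grips with 20 to 120 N. Pads are 22 mm wide; open, the fingers measure 114 mm over their backs; the gripper's body (76 mm by 85 mm) begins 54 mm behind the grasp point. The pads swing forward as they close: fully open they stand 13 mm farther back than shut.
Start: joints at [1.145, 0.426, 0.074, 1.606, -0.034, 1.111, -0.067], TCP at [0.184, -0.649, 0.231] pointing down, gripper open.
Joint ranges: [-2.85, 2.85], [-0.5, 2.14], [-1.23, 1.37], [0.21, 2.46], [-1.02, 4.16], [0.16, 2.05], [-2.73, 2.73]. Speed limits (rad/s): [1.89, 1.89, 2.39, 2.39, 3.01, 3.01, 3.01].

INTERFACE

Orientations are given as a unit quaternion [x, y, z, w].
In Python, from bench import readout, vision, robot gives the robot as it stands.
- The arm moves only by the tool apply_moves, never from a script. Its argument "moves" is a list of rows, each a list of 4 numbers: the shift along the world's x, y, z in cm, then the turn about the world's z in rad. In form: [[dx, dy, dz, spin], ...]. A call has 1 to 10 rows; each row is the pose to reach, as a shift and turn from the pose commanded when the call began; what a row does not reach only later rows make up. A row lasts 1/12 s, in which the tool goes at most 41.7 mm and 7.16 degrees, less where a joint would pass 70% of its speed; a pose out of reach is approached as far as the arm can. A call with a gripper value outside its range is refused whole. "fingers" is the finger opening in cm, from 0 to 8.54, set as the call begins (left out, the last holds). The fingers move at their own pace and stop on an object; "newtons" is the grip in N (left out, the last holds). Time passes only in rows, so rows that repeat a pose let the fingers close. It gives the time, the measured TCP pose, the force and the opening at its end, in the units of the state.
- readout.read_state(): the state, without advancing time (a new reading comes with each control period).
- vision.read_camera(name): name is "scene" or "top"; returns (picture, depth): 384x512x3 uint8, red, green, blue; 384x512 float32, m along the optical axis (not along the pixel's ray), 0 where there is no reading.
- vision.get_calibration(name): a dict with "vfov" (degrees; the focal length in pixels is half the picture's height over the tangent of half this angle, whatever the lens; pixels are square), "cx", "cy" (the principal point, pixels), "origin" and "attitude" of the camera in the world. Camera axes: x right, y up, looking along -z (the intrinsics and any distortion apply to the point x, -y, -z); pixel columns grow to the right and rows downward; lengths in m; the calibration is good to about 2 mm. A picture is of the moment at which its call begins. get_calibration takes no time and is no camera call.
- robot.finish_job(): hands the job in, once; it reports no verdict.
The state is a dict: "time_s": time; "joints": joint angles; "dq": joint speeds; "tau": joint torques, N m; "tool_pos": TCP position; "orientation": TCP orientation; "wrist_force": force on the tool from outside, world axes, zero at the start; "wrist_torque": the same for the moment, N m; "opening": opening from 0.0 (shut) to 1.0 (fully open).
Only numpy, scipy, OpenCV 4.12 (cv2) and the standard library are available. Lean on these libraries where they do the work, as an engineer would, in place of code of your own. Each camera call takes 0.05 s, during which the arm holds its last target.

## Working session

There is one attempt and no reset: what is moved stays moved. The work goes in short steps, Python scripts to look and compute and a tool call to move; the robot and the scene stay as the last step left them, time stands still between calls to the robot, and variables do not carry over. Pictures are saved under pics/ and viewed, and the job is handed in when it is done.

Besides the shell and the picture viewer there is one more tool, called after ">>>" by a JSON object that holds its "fn" and its "kwargs", one argument or row to a line. apply_moves: Moves the arm, as the interface text tells. Its arguments: {"type":"object","properties":{"moves":{"type":"array"},"fingers":{"type":"number"},"newtons":{"type":"number"}},"required":["moves"]}

```bash
mkdir -p pics; ls; python3 - <<'E'
from bench import readout, vision, robot
import cv2, numpy as np
print(readout.read_state())
for n in ("scene","top"):
    im,d=vision.read_camera(n); c=vision.get_calibration(n); print(n,c)
    cv2.imwrite(f"pics/{n}0.png",im[:,:,::-1]); np.save(f"pics/{n}0_d.npy",d); np.save(f"pics/{n}0_im.npy",im)
    print((d==0).mean(), np.percentile(d,[5,50,95]))
print(robot.grasp_offset)
E
```

```text
pics
{'time_s': 0.0, 'joints': array([ 1.14549528,  0.42672805,  0.07381113,  1.60667173, -0.0340944 ,
        1.11084709, -0.06712261]), 'dq': array([-0.00231748,  0.00155384,  0.00172998, -0.00108063, -0.00146235,
        0.00014186,  0.00233036]), 'tau': array([-1.83290111e-03, -9.49806046e+01,  3.75975341e+00, -4.63520837e+01,
        1.92514103e-02,  1.04476773e-02,  7.12482438e-05]), 'tool_pos': array([ 0.18367894, -0.64904961,  0.23058351]), 'orientation': array([ 9.90507746e-01,  1.37455149e-01, -1.41237015e-04, -6.83615977e-04]), 'wrist_force': array([ 0.83283094,  0.26238533, -0.21275451]), 'wrist_torque': array([-0.04863322, -0.05317031, -0.00666135]), 'opening': 1.0019328264488958}
scene {'vfov': 46.87441780078542, 'cx': 255.24185817816004, 'cy': 190.89398844947038, 'origin': array([1.12004619, 0.14212224, 1.02561547]), 'attitude': array([0.17787021, 0.23744677, 0.75318862, 0.58710146])}
0.004084269205729167 [0.98295031 1.2123298  2.54926331]
top {'vfov': 49.25106888778499, 'cx': 257.92196019119785, 'cy': 200.10564705201236, 'origin': array([0.45279163, 0.00742696, 1.14412475]), 'attitude': array([-0.03466897,  0.04488921,  0.70920084, -0.70272127])}
0.0037434895833333335 [1.07734473 1.14699972 2.00671376]
0.0187
```

View pics/scene0.png

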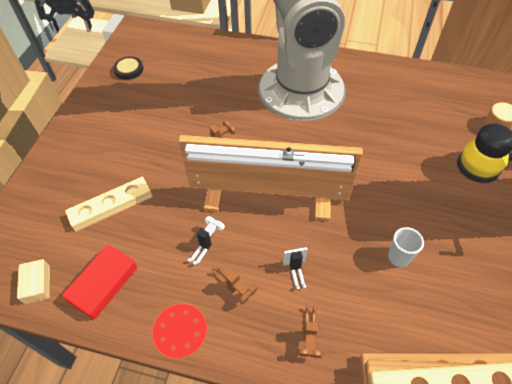

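View pics/top0.png

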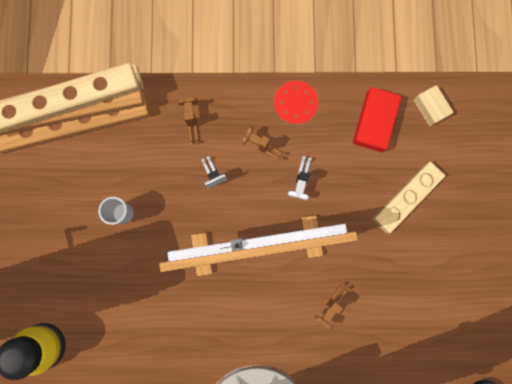

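The scene picture shows the rail at (185..355, 150), the hanger with white glides at (213,222), the wall hook at (295,262), and the tin at (405,245). In the top picture the rail runs (168,258)–(346,230) with its open end on the right. The hanger is at (302,178) and the knob at (237,245). I'll crop in on these.

```bash
cat > h.py <<'E'
import numpy as np, cv2
from scipy.spatial.transform import Rotation as R
from bench import vision
def cal(n):
    c=vision.get_calibration(n); f=192/np.tan(np.radians(c["vfov"])/2)
    return f,c["cx"],c["cy"],np.array(c["origin"]),R.from_quat(c["attitude"])
def rays(n,px):
    f,cx,cy,o,r=cal(n); px=np.atleast_2d(px).astype(float)
    d=np.c_[(px[:,0]-cx)/f,-(px[:,1]-cy)/f,-np.ones(len(px))]
    return o,r.apply(d)
def onz(n,px,z):
    o,d=rays(n,px); return o+d*((z-o[2])/d[:,2])[:,None]
def tri(p1,p2,n1="scene",n2="top"):
    a,u=rays(n1,p1); b,v=rays(n2,p2); u=u[0]/np.linalg.norm(u);v=v[0]/np.linalg.norm(v)
    A=np.c_[u,-v]; s=np.linalg.lstsq(A,b-a,rcond=None)[0]
    P,Q=a+s[0]*u,b+s[1]*v
    return (P+Q)/2,np.linalg.norm(P-Q)
def proj(n,P):
    f,cx,cy,o,r=cal(n); q=r.inv().apply(np.atleast_2d(P)-o)
    return np.c_[cx+f*q[:,0]/-q[:,2],cy-f*q[:,1]/-q[:,2]]
def cloud(n,d):
    f,cx,cy,o,r=cal(n); v,u=np.mgrid[:384,:512]
    p=np.stack([(u-cx)/f*d,-(v-cy)/f*d,-d],-1); return o+r.apply(p.reshape(-1,3)).reshape(384,512,3)
def crop(im,x0,y0,x1,y1,k,name):
    c=cv2.resize(im[y0:y1,x0:x1,::-1],None,fx=k,fy=k,interpolation=cv2.INTER_CUBIC); cv2.imwrite(name,c)
E
python3 - <<'E'
from h import *
t=np.load("pics/top0_im.npy"); s=np.load("pics/scene0_im.npy")
crop(t,155,210,365,280,3.8,"pics/top_rail.png")
crop(s,175,130,365,225,4,"pics/scene_rail.png")
crop(t,280,145,330,210,9,"pics/top_h.png")
crop(s,180,205,235,275,8,"pics/scene_h.png")
E
```

```text
(no output)
```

View pics/top_rail.png

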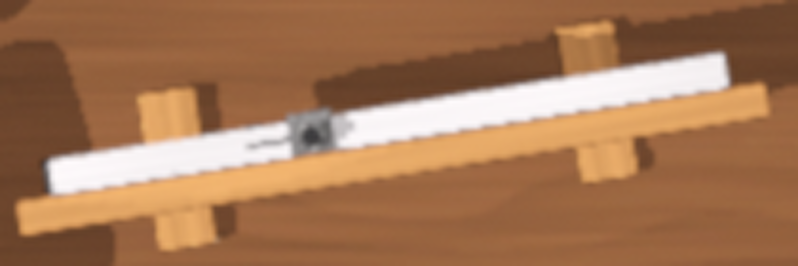

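View pics/scene_rail.png

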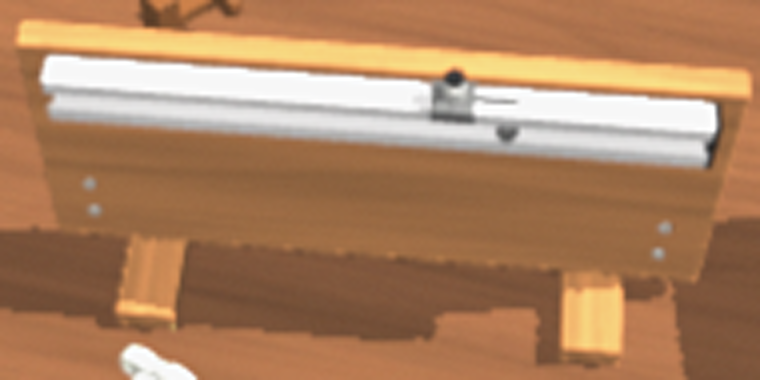

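View pics/top_h.png

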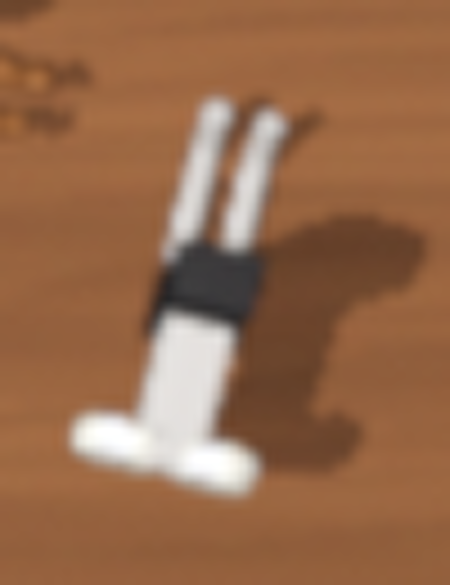

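View pics/scene_h.png

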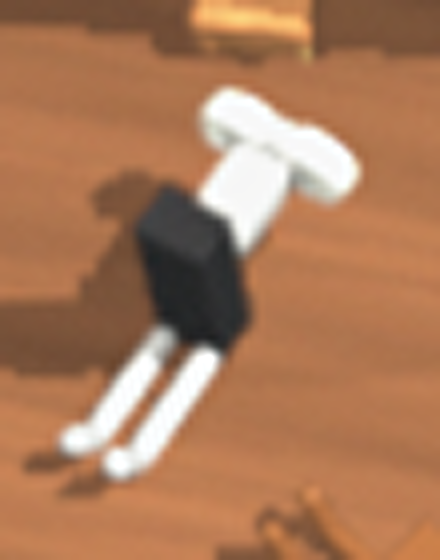

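```bash
python3 - <<'E'
from h import *
for n in ("top","scene"):
    d=np.load(f"pics/{n}0_d.npy"); im=np.load(f"pics/{n}0_im.npy").astype(int); P=cloud(n,d)
    w=(im.min(2)>150)&(np.ptp(im,axis=2)<40)&(P[...,2]>.15)&(P[...,2]<.24)
    reg=np.zeros_like(w); 
    if n=="top": reg[220:270,160:355]=1
    else: reg[140:180,180:362]=1
    w&=reg>0
    q=P[w]; q=q[np.abs(q[:,2]-.208)<.006]
    print(n,len(q),"z",np.percentile(q[:,2],[5,50,95]))
    (cx,cy),(a,b),ang=cv2.minAreaRect((q[:,:2]*1000).astype(np.float32)); print("rect",cx,cy,a,b,ang)
    # table
    tb=P[(np.abs(P[...,2])<.03)]; print("table z",np.percentile(tb[:,2],[5,50,95]))
    # black block
    k=(im.max(2)<75)&(P[...,2]>.02)&(P[...,2]<.1)
    reg[:]=0
    if n=="top": reg[150:205,285:325]=1
    else: reg[205:275,180:235]=1
    k&=reg>0; q=P[k]; print("block",len(q),q.mean(0),"zmax",np.percentile(q[:,2],[50,90,99]))
    q=q[q[:,2]>.066]; print("top face",len(q),q.mean(0) if len(q) else None)
    w=(im.min(2)>150)&(np.ptp(im,axis=2)<40)&(reg>0)&(P[...,2]>.01); q=P[w]; print("white",len(q),np.percentile(q[:,2],[5,50,95,99]))
E
```

```text
top 1493 z [0.20450091 0.20717497 0.21011805]
rect 464.22900390625 -3.3472137451171875 20.57095718383789 400.20263671875 8.414204597473145
table z [-0.00440209 -0.00076894  0.00396041]
block 69 [ 0.63591449 -0.12675123  0.06839346] zmax [0.06902146 0.07143452 0.07453463]
top face 60 [ 0.6357441  -0.12729853  0.06958038]
white 217 [0.01588604 0.04495637 0.05360815 0.05618405]
scene 1277 z [0.20341474 0.20768445 0.21089411]
rect 462.87799072265625 -2.0861053466796875 27.90854835510254 399.6744689941406 9.241752624511719
table z [-0.00365463  0.00017568  0.0076396 ]
block 156 [ 0.64257967 -0.12421512  0.05303025] zmax [0.05669178 0.07094419 0.07337452]
top face 56 [ 0.63956983 -0.12573644  0.07000087]
white 233 [0.01714999 0.04520822 0.05732568 1.02561547]
```

```bash
cat > rail.py <<'E'
from h import *
def railfit(n,im,d):
    im=im.astype(int); P=cloud(n,d)
    w=(im.min(2)>150)&(np.ptp(im,axis=2)<40)&(P[...,2]>.2)&(P[...,2]<.216)
    reg=np.zeros_like(w)
    if n=="top": reg[220:270,160:355]=1
    else: reg[140:180,180:362]=1
    return (w&(reg>0)),P
E
python3 - <<'E'
from rail import *
for n in ("top","scene"):
    im=np.load(f"pics/{n}0_im.npy");d=np.load(f"pics/{n}0_d.npy")
    w,P=railfit(n,im,d)
    v,u=np.nonzero(w); X=onz(n,np.c_[u,v],.208)[:,:2]
    yaw=np.radians(8.7)
    for it in range(4):
        ex=np.array([np.cos(yaw),np.sin(yaw)]); ey=np.array([-ex[1],ex[0]])
        a,b=X@ex,X@ey; c=np.median(b)
        # per-column edges, in bins along y
        bins=np.arange(b.min()+.012,b.max()-.012,.012); lo=[];hi=[];bc=[]
        for t in bins:
            m=(b>=t)&(b<t+.012)
            if m.sum()>15: lo.append(np.percentile(a[m],8));hi.append(np.percentile(a[m],92));bc.append(t+.006)
        mid=(np.array(lo)+hi)/2; mid_m=np.array([np.median(a[(b>=t-.006)&(b<t+.006)]) for t in bc])
        k=np.polyfit(bc,mid_m,1); res=mid_m-np.polyval(k,bc); ok=np.abs(res)<.0025; k=np.polyfit(np.array(bc)[ok],mid_m[ok],1)
        yaw-=np.arctan(k[0])
    print(n,len(X),"yaw",np.degrees(yaw),"mid x'",np.polyval(k,c),"b range",b.min(),b.max(),"width",np.mean(np.array(hi)-lo), "ncentre",ex*np.polyval(k,(b.min()+b.max())/2)+ey*(b.min()+b.max())/2)
# corners via gradient: triangulate knob etc.
# eyeballed correspondences (full-image px): crop/scale+offset
T=lambda x,y:(155+x/3.8,210+y/3.8); S=lambda x,y:(175+x/4,130+y/4)
for nm,s,t in [("board top back open", S(20,20),T(768,118)),("board top back cap",S(750,72),T(20,236)),
   ("board front top open",S(18,45),T(766,86)),("board front top cap",S(748,98),T(15,205)),
   ("rail top front open",S(42,92),T(722,54)),("rail top front cap",S(715,137),T(48,160)),
   ("knob",S(456,76),T(312,133))]:
    P,e=tri(s,t); print(nm,np.round(P*1000,1),"gap",round(e*1000,1))
E
```

```text
top 1493 yaw 8.404847938680124 mid x' 0.45834215379784565 b range -0.2706668447437166 0.12877488379201726 width 0.016141058443211054 ncentre [ 0.46378949 -0.00318964]
scene 1376 yaw 8.423891631727363 mid x' 0.46004234214739115 b range -0.26939438794410625 0.12944933677888995 width 0.021414724035165388 ncentre [ 0.46532976 -0.00182347]
board top back open [ 464.5 -225.   213.1] gap 1.6
board top back cap [401.  210.4 213.8] gap 3.8
board front top open [ 482.6 -222.5  211.6] gap 6.4
board front top cap [418.8 212.9 211.5] gap 1.4
rail top front open [ 502.6 -201.5  196.3] gap 4.8
rail top front cap [444.2 197.4 201. ] gap 3.5
knob [458.   42.6 228.7] gap 5.6
```

```bash
python3 - <<'E'
from rail import *
for n in ("top","scene"):
    im=np.load(f"pics/{n}0_im.npy").astype(int);d=np.load(f"pics/{n}0_d.npy");P=cloud(n,d)
    reg=np.zeros((384,512),bool)
    if n=="top": reg[150:205,285:318]=1
    else: reg[205:275,180:235]=1
    w=(im.min(2)>120)&(np.ptp(im,axis=2)<45)&reg
    # project white px to own depth xy
    nl,lab,st,ce=cv2.connectedComponentsWithStats(w.astype(np.uint8)); print([tuple(s) for s in st[1:]],ce[1:].round(1).tolist())
    q=P[w]; q=q[(q[:,2]>.005)&(q[:,2]<.07)]
    # glides: points with rail dir; glide pts z>.03 & x small
    c=q[q[:,2]>.03]; 
    ax=np.radians(-12.)
    for it in range(3):
        ex=np.array([np.cos(ax),np.sin(ax)]);ey=np.array([-ex[1],ex[0]])
        a,b=c[:,:2]@ex,c[:,:2]@ey
        g=a<a.min()+.013
        lo,hi=b[g].min(),b[g].max(); 
        k=np.polyfit(b[g],a[g],1)
        ax-=np.arctan(k[0])*.7
    print(n,"yaw",np.degrees(ax),"glide span",hi-lo,"depth",np.ptp(a[g]),"mid",ex*a[g].mean()+ey*(lo+hi)/2)
    k=(im.max(2)<80)&reg&(P[...,2]>.063)&(P[...,2]<.078)
    v,u=np.nonzero(k); X=onz(n,np.c_[u,v],.07)[:,:2].astype(np.float32)
    print("top face",len(X),cv2.minAreaRect(X*1000),X.mean(0))
E
```

```text
[(np.int32(298), np.int32(156), np.int32(8), np.int32(18), np.int32(62)), (np.int32(305), np.int32(157), np.int32(7), np.int32(16), np.int32(56)), (np.int32(288), np.int32(180), np.int32(21), np.int32(20), np.int32(226))] [[301.5, 164.2], [307.6, 164.3], [299.1, 190.6]]
top yaw -14.876021582188072 glide span 0.05213888264271162 depth 0.012993302533803264 mid [ 0.58873028 -0.11389885]
top face 72 ((636.8401489257812, -127.11162567138672), (25.866674423217773, 19.233243942260742), 75.31961059570312) [ 0.6362501  -0.12733793]
[(np.int32(205), np.int32(216), np.int32(20), np.int32(21), np.int32(223)), (np.int32(187), np.int32(246), np.int32(21), np.int32(19), np.int32(151))] [[212.8, 225.1], [197.4, 255.4]]
scene yaw -14.278085967862511 glide span 0.0526220912881388 depth 0.01299666846119596 mid [ 0.58974174 -0.11377855]
top face 65 ((640.1995239257812, -125.12418365478516), (26.367525100708008, 18.006507873535156), 68.47111511230469) [ 0.63992494 -0.1256895 ]
```

>>> {"fn": "apply_moves", "kwargs": {
  "moves": [
    [4,4.5,0.2,0],
    [8,9,0.5,-0.06],
    [11,12.5,0.5,-0.12],
    [14,16,0.5,-0.18],
    [17,19.5,0.5,-0.24],
    [20,23,0.5,-0.3],
    [23,26.5,0.5,-0.36],
    [26,30,0.5,-0.42],
    [29,33.5,0.5,-0.48],
    [32,37,0.5,-0.534]
  ],
  "fingers": 5.5,
  "newtons": 40
}}

```text
time_s: 0.93
tool_pos: [0.4574, -0.3327, 0.2363]
orientation: [0.991, -0.13, -0.0, -0.0]
wrist_force: [2.0, -0.5, 0.6]
opening: 0.642
```

>>> {"fn": "apply_moves", "kwargs": {
  "moves": [
    [3,3.5,0,0],
    [6,7,0,0],
    [9,10.5,0,0],
    [11.5,13.4,0,0],
    [13.3,15.2,0,0],
    [13.3,15.2,-2,0],
    [13.3,15.2,-4,0],
    [13.3,15.2,-6,0],
    [13.3,15.2,-8,0],
    [13.3,15.2,-8,0]
  ]
}}

```text
time_s: 1.77
tool_pos: [0.5874, -0.182, 0.1523]
orientation: [0.992, -0.129, -0.003, -0.0]
wrist_force: [-0.3, 0.6, -0.9]
opening: 0.642
```

```bash
python3 - <<'E'
from h import *
from bench import readout
s=readout.read_state(); print(s["time_s"],s["tool_pos"],s["wrist_force"],s["opening"]); print(R.from_quat(s["orientation"]).as_matrix().round(4))
for n in ("scene","top"):
    im,d=vision.read_camera(n); np.save(f"pics/{n}1_im.npy",im);np.save(f"pics/{n}1_d.npy",d)
    if n=="scene": crop(im,150,160,300,300,5,"pics/s1.png")
    else: crop(im,250,120,360,220,6,"pics/t1.png")
print(onz("top",[[287,157]],.02))
E
```

```text
1.7667 [ 0.58737743 -0.1819544   0.15230726] [-0.26474399  0.60600384 -0.85695795] 0.6416929750919217
[[ 9.669e-01 -2.550e-01 -5.700e-03]
 [-2.550e-01 -9.669e-01  1.400e-03]
 [-5.800e-03  1.000e-04 -1.000e+00]]
[[ 0.69780534 -0.09021542  0.02      ]]
```

View pics/s1.png

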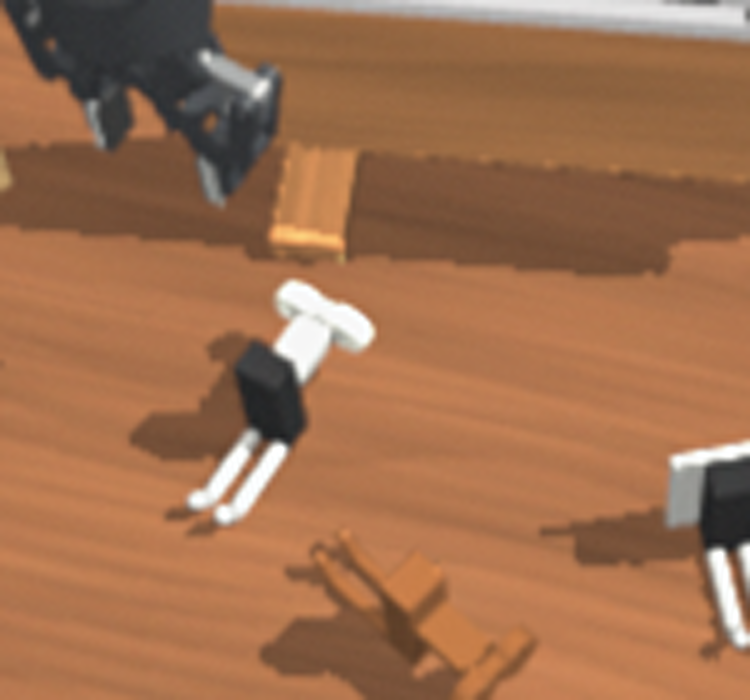

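View pics/t1.png

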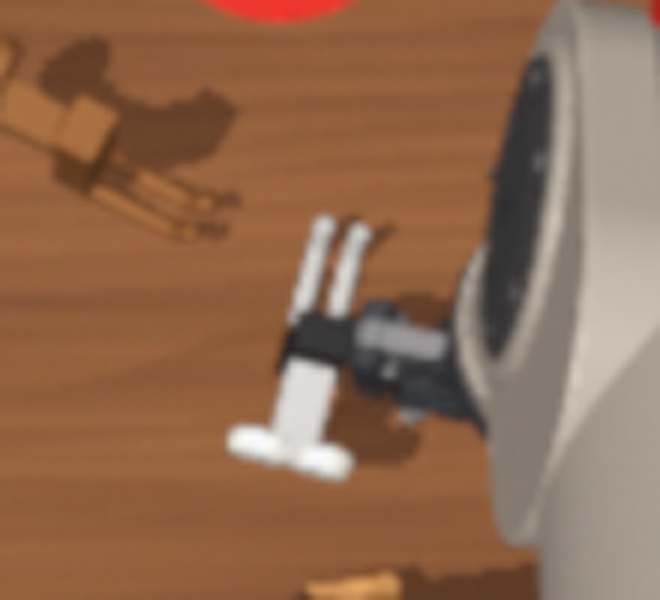

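The arm stopped short of the hanger because some rows exceeded the per-row limit. The gripper is at upper left in the scene crop, clear of everything. I'll finish the approach.

>>> {"fn": "apply_moves", "kwargs": {
  "moves": [
    [1.6,1.8,0,0],
    [3.3,3.6,0,0],
    [4.9,5.4,0,0],
    [4.96,5.5,0,0],
    [4.96,5.5,0,0],
    [4.96,5.5,0,0]
  ]
}}

```text
time_s: 2.37
tool_pos: [0.6393, -0.1281, 0.1574]
orientation: [0.992, -0.129, 0.001, 0.0]
wrist_force: [-0.8, -0.6, -0.5]
opening: 0.649
```

```bash
python3 - <<'E'
from h import *
from bench import readout
s=readout.read_state(); print(s["time_s"],s["tool_pos"],s["wrist_force"],s["opening"]); print(R.from_quat(s["orientation"]).as_matrix().round(4))
im,d=vision.read_camera("scene"); crop(im,170,160,270,280,6,"pics/s2.png")
E
```

```text
2.3667 [ 0.63932924 -0.12808031  0.15741151] [-0.78101185 -0.62876185 -0.49062703] 0.6487139895937098
[[ 9.668e-01 -2.555e-01  1.100e-03]
 [-2.555e-01 -9.668e-01 -4.000e-04]
 [ 1.200e-03  1.000e-04 -1.000e+00]]
```

View pics/s2.png

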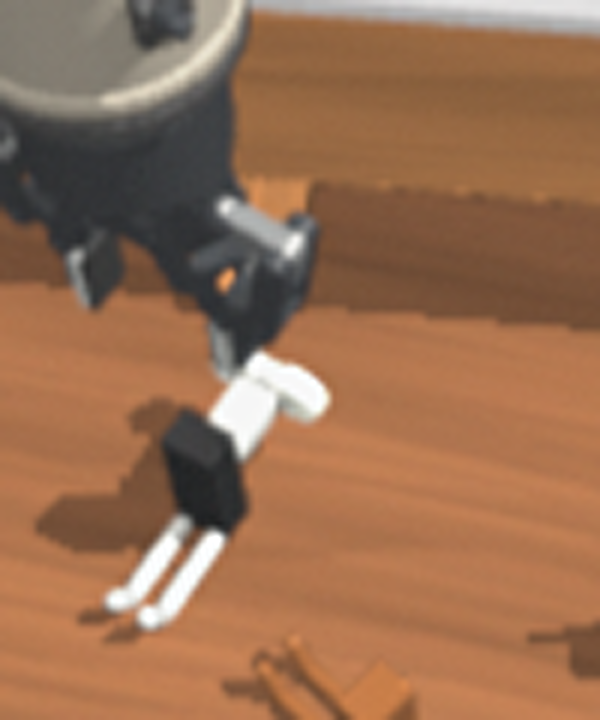

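>>> {"fn": "apply_moves", "kwargs": {
  "moves": [
    [-0.1,0.1,-2.5,0],
    [-0.1,0.1,-5,0],
    [-0.1,0.1,-7.5,0],
    [-0.1,0.1,-9.5,0],
    [-0.1,0.1,-11,0],
    [-0.1,0.1,-11.8,0],
    [-0.1,0.1,-11.8,0],
    [-0.1,0.1,-11.8,0]
  ]
}}

```text
time_s: 3.08
tool_pos: [0.6381, -0.1273, 0.0389]
orientation: [0.992, -0.129, 0.0, 0.0]
wrist_force: [-0.5, 0.6, 0.5]
opening: 0.641
```

```bash
python3 - <<'E'
from h import *
from bench import readout
s=readout.read_state(); print(s["time_s"],s["tool_pos"],s["wrist_force"],s["opening"])
im,d=vision.read_camera("scene"); crop(im,170,180,270,280,6,"pics/s3.png")
im,d=vision.read_camera("top"); crop(im,270,140,350,210,7,"pics/t3.png")
E
```

```text
3.0833 [ 0.63814882 -0.12726228  0.03888492] [-0.51029889  0.56259636  0.50582415] 0.6411696214851529
```

View pics/s3.png

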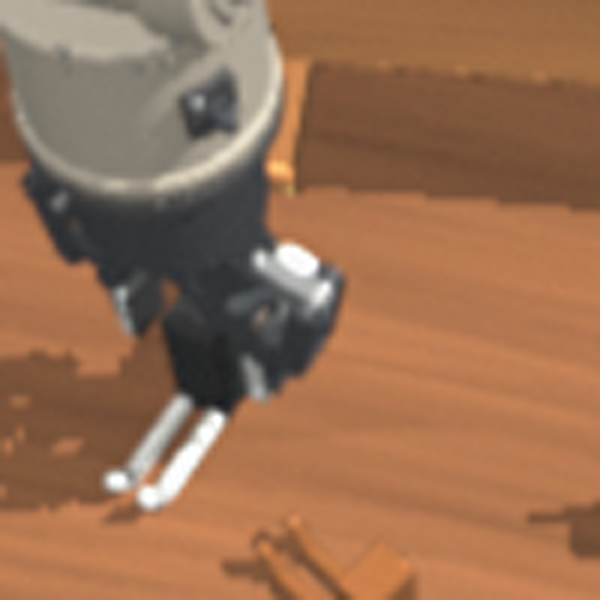

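View pics/t3.png

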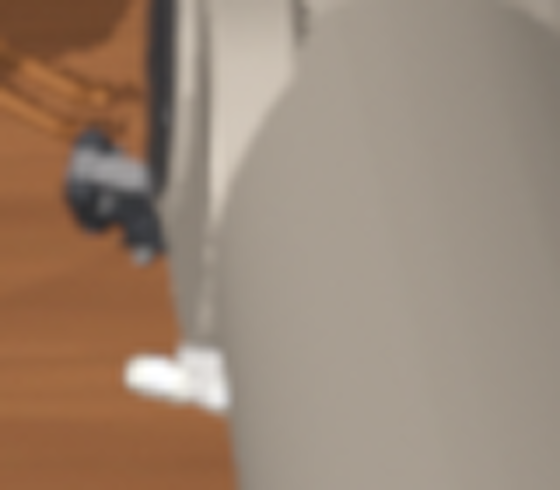

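>>> {"fn": "apply_moves", "kwargs": {
  "moves": [
    [0,0,-0.2,0],
    [0,0,-0.4,0],
    [0,0,-0.4,0]
  ]
}}

```text
time_s: 3.43
tool_pos: [0.6382, -0.1265, 0.0344]
orientation: [0.992, -0.129, 0.0, -0.0]
wrist_force: [0.1, -0.3, -0.8]
opening: 0.645
```

>>> {"fn": "apply_moves", "kwargs": {
  "moves": [
    [0,0,0,0],
    [0,0,0,0],
    [0,0,0,0],
    [0,0,0,0],
    [0,0,0,0],
    [0,0,0,0],
    [0,0,0,0],
    [0,0,0,0]
  ],
  "fingers": 1.5,
  "newtons": 50
}}

```text
time_s: 4.1
tool_pos: [0.6383, -0.1266, 0.0344]
orientation: [0.992, -0.129, 0.0, -0.0]
wrist_force: [-0.0, 0.8, 5.7]
opening: 0.3
```

```bash
python3 - <<'E'
from h import *
from bench import readout
s=readout.read_state(); print(s["time_s"],s["tool_pos"],s["wrist_force"],s["wrist_torque"],s["opening"])
im,d=vision.read_camera("scene"); crop(im,170,180,270,280,6,"pics/s4.png")
E
```

```text
4.1 [ 0.63827904 -0.12659057  0.03444838] [-5.60553227e-03  7.72571617e-01  5.74566667e+00] [0.00290518 0.10982918 0.01508456] 0.3002692120341258
```

View pics/s4.png

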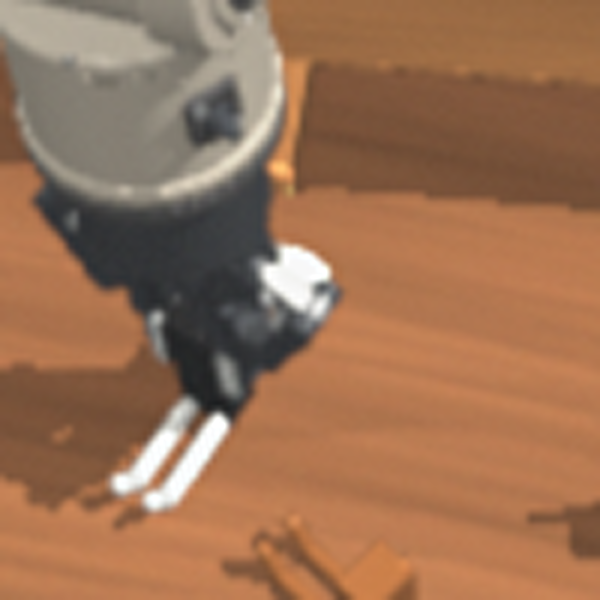

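>>> {"fn": "apply_moves", "kwargs": {
  "moves": [
    [0,0,1,0],
    [0,0,3.5,0],
    [0,0,6.5,0],
    [0,0,9.5,0],
    [0,0,12.5,0],
    [0,0,14.5,0],
    [0,0,15,0],
    [0,0,15,0]
  ]
}}

```text
time_s: 4.82
tool_pos: [0.6387, -0.1267, 0.186]
orientation: [0.992, -0.129, 0.001, -0.0]
wrist_force: [-0.2, 0.4, -3.4]
opening: 0.297
```

>>> {"fn": "apply_moves", "kwargs": {
  "moves": [
    [0,-2,0,0.06],
    [0,-4.5,0,0.12],
    [0,-7,0,0.18],
    [0,-9.5,0,0.24],
    [0,-12,0,0.3],
    [-1,-13,0,0.36],
    [-2,-13.5,0,0.405],
    [-3,-13.5,0,0.405],
    [-3,-13.5,0,0.405],
    [-3,-13.5,0,0.405]
  ]
}}

```text
time_s: 5.65
tool_pos: [0.6076, -0.2608, 0.1835]
orientation: [0.997, 0.073, -0.001, -0.0]
wrist_force: [0.5, -1.1, -2.2]
opening: 0.299
```

```bash
python3 - <<'E'
from h import *
from bench import readout
s=readout.read_state(); print(s["time_s"],s["tool_pos"],s["wrist_force"],s["wrist_torque"],s["opening"]); print(R.from_quat(s["orientation"]).as_matrix().round(4))
for n in ("scene","top"):
    im,d=vision.read_camera(n); np.save(f"pics/{n}5_im.npy",im);np.save(f"pics/{n}5_d.npy",d)
    if n=="scene": crop(im,100,90,230,230,5,"pics/s5.png")
    else: crop(im,300,150,420,260,6,"pics/t5.png")
E
```

```text
5.65 [ 0.60757133 -0.26082414  0.18350829] [ 0.46629435 -1.05263734 -2.17868091] [ 0.03032699 -0.02994959  0.02045045] 0.29891631279912917
[[ 9.894e-01  1.449e-01 -1.100e-03]
 [ 1.449e-01 -9.894e-01  8.000e-04]
 [-1.000e-03 -1.000e-03 -1.000e+00]]
```

View pics/s5.png

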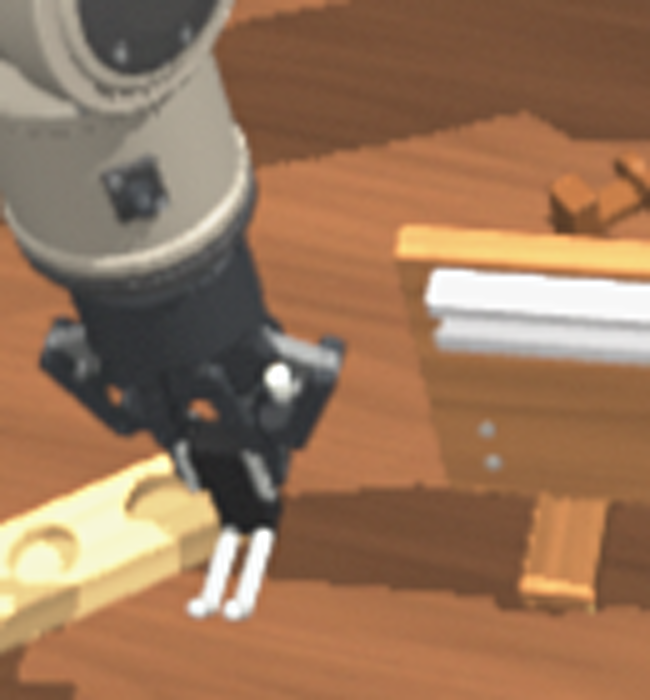

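View pics/t5.png

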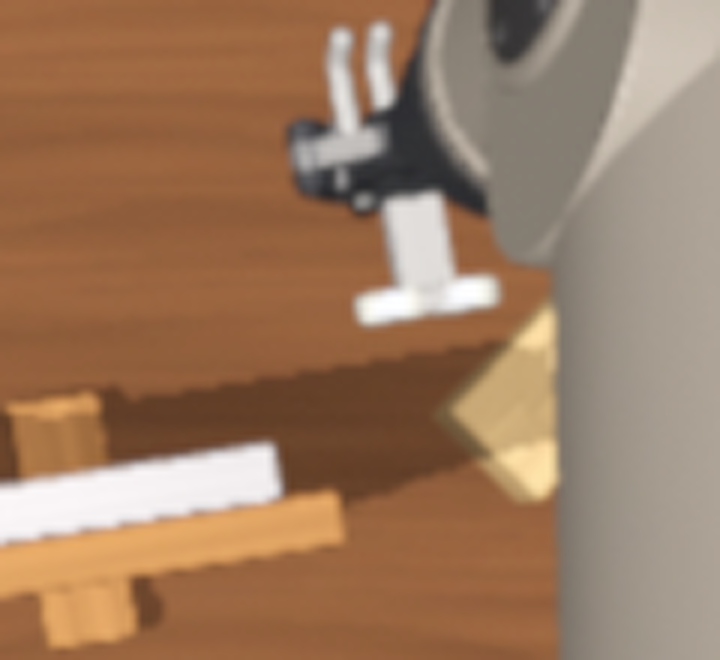

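```bash
cat > meas.py <<'E'
from h import *
yaw=np.radians(8.41); ex=np.array([np.cos(yaw),np.sin(yaw)]);ey=np.array([-ex[1],ex[0]]); C=np.array([.464,-.003])
def rail(n,P,w,name):
    q=P[w]; r=np.c_[(q[:,:2]-C)@ex,(q[:,:2]-C)@ey,q[:,2]]*1000
    print(n,name,len(r),"x' %s y' %s z %s"%tuple(np.percentile(r[:,i],[2,25,50,75,98]).round(1) for i in range(3)))
    return r
E
python3 - <<'E'
from meas import *
n="top"
im=np.load(f"pics/{n}5_im.npy").astype(int);d=np.load(f"pics/{n}5_d.npy");P=cloud(n,d)
white=(im.min(2)>150)&(np.ptp(im,axis=2)<45)
g=np.zeros_like(white); g[192:208,355:390]=1
rail(n,P,white&g&(P[...,2]>.17),"glide"); 
r=rail(n,P,white&g&(P[...,2]>.198),"glide hi")
for z in (.2,):
    v,u=np.nonzero(white&g); X=onz(n,np.c_[u,v],z); print("color",cv2.minAreaRect((((X[:,:2]-C)@np.c_[ex,ey])*1000).astype(np.float32)))
for a,b in ((300,345),(250,300),(160,200)):
    g=np.zeros_like(white); g[220:270,a:b]=1
    rail(n,P,white&g&(np.abs(P[...,2]-.208)<.006),f"rail {a}")
    v,u=np.nonzero(white&g&(P[...,2]>.15)); X=onz(n,np.c_[u,v],.208); X=((X[:,:2]-C)@np.c_[ex,ey])*1000; print(np.percentile(X[:,0],[2,50,98]).round(1),X[:,1].min(),X[:,1].max())
# neck
white=(im.min(2)>120)&(np.ptp(im,axis=2)<45)
g=np.zeros_like(white); g[183:196,362:378]=1
r=rail(n,P,white&g&(P[...,2]>.17),"neck")
A=np.c_[r[:,0],np.ones(len(r))]; 
v,u=np.nonzero(white&g&(P[...,2]>.17)); 
ml=[];
for vv in range(184,194):
    uu=u[v==vv]; ml.append((vv,uu.min(),uu.max()))
L=np.array([[ (a+b)/2,vv] for vv,a,b in ml]); X=onz(n,L,.195); X=((X[:,:2]-C)@np.c_[ex,ey])*1000; print("neck axis",np.polyfit(X[:,0],X[:,1],1))
E
```

```text
top glide 160 x' [50.4 53.7 57.5 64.5 73.8] y' [-296.7 -281.2 -272.9 -264.5 -248.6] z [189.8 193.2 197.  200.1 203. ]
top glide hi 68 x' [50.5 52.9 55.4 57.5 59.9] y' [-293.8 -284.4 -270.1 -261.  -252.2] z [198.3 199.3 200.6 201.4 203.8]
color ((62.06666564941406, -271.51080322265625), (53.66524887084961, 24.831462860107422), 89.82614135742188)
top rail 300 402 x' [-9.7 -5.1 -0.2  4.7  9.2] y' [-196.5 -173.8 -147.9 -122.3  -98.6] z [204.2 205.9 207.1 208.2 210.5]
[-9.7 -0.3  9.2] -199.26186670033388 -96.1315680192487
top rail 250 448 x' [-9.8 -5.2 -0.3  4.7  9.1] y' [-94.3 -68.1 -39.8 -11.4  13.9] z [203.9 206.1 207.1 208.1 210.1]
[-9.8 -0.3  9.1] -96.8978276970532 16.635472558364444
top rail 160 289 x' [-9.8 -5.3 -0.4  4.6  9.1] y' [130.3 146.4 164.  181.5 197.9] z [204.1 206.  207.1 208.3 210.3]
[-9.8 -0.3  9.1] 128.2631150187204 199.5633243078814
top neck 125 x' [65.5 72.5 80.1 87.8 94.2] y' [-284.  -278.7 -273.6 -267.9 -252.1] z [189.3 192.1 193.3 194.5 250.4]
neck axis [-3.30645773e-02 -2.70345679e+02]
```

>>> {"fn": "apply_moves", "kwargs": {
  "moves": [
    [-1.5,-0.22,0,0],
    [-3,-0.44,0,0],
    [-4.5,-0.66,0,0],
    [-5.5,-0.81,0,0],
    [-5.5,-0.81,0,0],
    [-5.5,-0.81,0,0],
    [-5.5,-0.81,0,0],
    [-5.5,-0.81,0,0]
  ]
}}

```text
time_s: 6.42
tool_pos: [0.554, -0.2692, 0.1843]
orientation: [0.997, 0.074, 0.0, -0.0]
wrist_force: [-0.3, 0.0, -2.7]
opening: 0.299
```

```bash
cat > look.py <<'E'
from meas import *
from bench import readout
import sys
k=sys.argv[1]
s=readout.read_state(); p=s["tool_pos"]; Rm=R.from_quat(s["orientation"]).as_matrix()
print(s["time_s"],p.round(4),"rail xy",((p[:2]-C)@ex).round(4),((p[:2]-C)@ey).round(4),"yaw",np.degrees(np.arctan2(Rm[1,0],Rm[0,0])).round(2),"F",s["wrist_force"].round(2),"T",s["wrist_torque"].round(2),s["opening"])
for n in ("scene","top"):
    im,d=vision.read_camera(n); np.save(f"pics/{n}{k}_im.npy",im);np.save(f"pics/{n}{k}_d.npy",d)
    if n=="scene": crop(im,*map(int,sys.argv[2].split(",")),5,f"pics/s{k}.png")
    else: crop(im,*map(int,sys.argv[3].split(",")),6,f"pics/t{k}.png")
E
python3 look.py 6 120,90,250,200 320,180,420,260
```

```text
6.4167 [ 0.554  -0.2692  0.1843] rail xy 0.0501 -0.2765 yaw 8.45 F [-0.27  0.04 -2.73] T [-0.05  0.    0.03] 0.2990675888181229
```

View pics/s6.png

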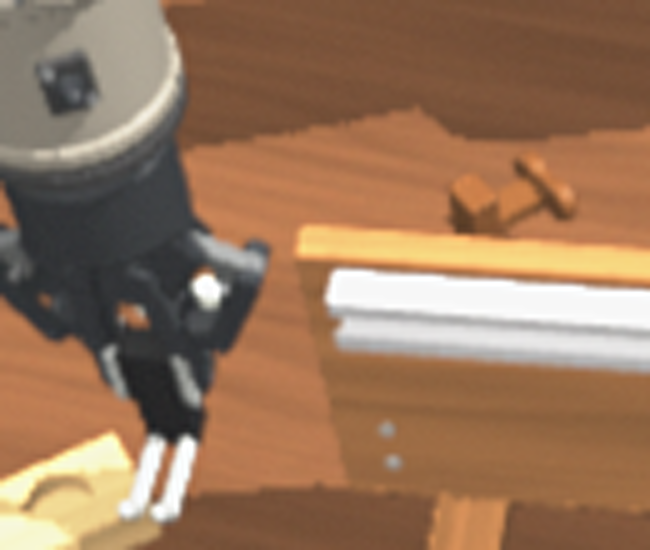

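View pics/t6.png

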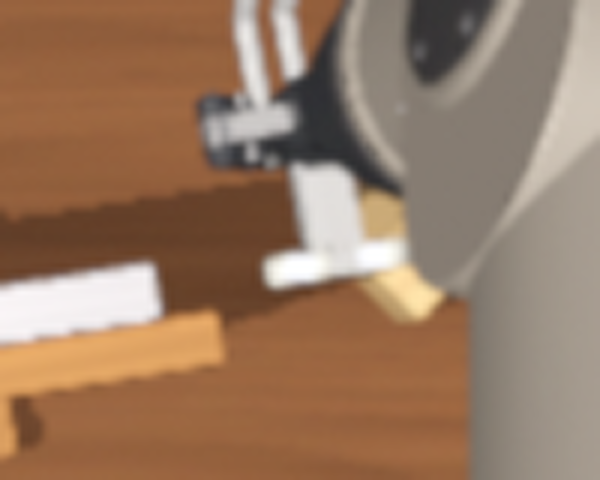

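```bash
python3 - <<'E'
from meas import *
n="top"
im=np.load(f"pics/{n}6_im.npy").astype(int);d=np.load(f"pics/{n}6_d.npy");P=cloud(n,d)
white=(im.min(2)>150)&(np.ptp(im,axis=2)<50)
g=np.zeros_like(white); g[218:230,362:388]=1
for zt in (.17,.194,.198): r=rail(n,P,white&g&(P[...,2]>zt)&(P[...,2]<.22),"glide")
# per-side glide x'
r=rail(n,P,white&g&(P[...,2]>.196)&(P[...,2]<.22),"g")
for a,b in ((-262,-246),(-280,-262),(-300,-280)):
    q=r[(r[:,1]>a)&(r[:,1]<b)]; print(len(q),q[:,0].mean().round(2),np.percentile(q[:,2],95))
g=np.zeros_like(white); g[220:270,300:350]=1
rail(n,P,white&g&(np.abs(P[...,2]-.208)<.006),"rail")
n="scene"
im=np.load(f"pics/{n}6_im.npy").astype(int);d=np.load(f"pics/{n}6_d.npy");P=cloud(n,d)
white=(im.min(2)>150)&(np.ptp(im,axis=2)<50)
g=np.zeros_like(white); g[142:155,156:167]=1
rail(n,P,white&g&(P[...,2]>.17)&(P[...,2]<.22),"glide")
E
```

```text
top glide 138 x' [-4.5 -1.5  1.9  5.2 13.2] y' [-297.4 -282.3 -272.9 -262.4 -249.1] z [191.1 194.7 198.3 200.6 204.8]
top glide 109 x' [-4.5 -2.   0.9  3.7 11.7] y' [-297.1 -283.4 -273.6 -262.3 -251. ] z [194.4 197.3 199.3 201.  204.8]
top glide 73 x' [-4.5 -2.1  0.2  2.3  4.9] y' [-295.7 -285.3 -273.6 -261.9 -253.2] z [198.3 199.3 200.5 202.1 205.2]
top g 96 x' [-4.5 -2.1  0.4  3.   9.6] y' [-297.3 -284.3 -274.2 -261.8 -250.9] z [196.3 198.2 199.5 201.4 204.9]
25 0.28 203.74129763841205
37 1.18 202.87179088382018
34 0.42 204.52273314133612
top rail 410 x' [-9.8 -5.4 -0.4  4.5  9.2] y' [-197.9 -174.4 -147.9 -122.4  -98.7] z [203.4 206.  207.1 208.3 210.3]
scene glide 22 x' [-5.5 -1.2  1.3  3.5  5.5] y' [-266.6 -263.1 -260.1 -258.6 -255.8] z [194.5 198.7 200.2 201.8 203.4]
```

>>> {"fn": "apply_moves", "kwargs": {
  "moves": [
    [-0.2,0.9,0,0],
    [-0.4,2.1,0,0],
    [-0.55,3.2,0,0],
    [-0.65,3.9,0,0],
    [-0.65,3.95,0,0],
    [-0.65,3.95,0,0],
    [-0.65,3.95,0,0]
  ]
}}

```text
time_s: 7.1
tool_pos: [0.5467, -0.2304, 0.1845]
orientation: [0.997, 0.073, 0.0, 0.0]
wrist_force: [1.1, -1.6, -2.0]
opening: 0.3
```

```bash
python3 look.py 7 140,100,250,200 320,200,400,260;  python3 - <<'E'
from meas import *
n="top"
im=np.load(f"pics/{n}7_im.npy").astype(int);d=np.load(f"pics/{n}7_d.npy");P=cloud(n,d)
white=(im.min(2)>150)&(np.ptp(im,axis=2)<50)
h=white&(P[...,2]>.197)&(P[...,2]<.22)
Q=((P[...,:2]-C)@np.c_[ex,ey])*1000
h1=h&(np.abs(Q[...,0])<9)&(Q[...,1]<-203)&(Q[...,1]>-280)
rail(n,P,h1,"glide")
E
```

```text
7.1 [ 0.5467 -0.2304  0.1845] rail xy 0.0485 -0.2371 yaw 8.41 F [ 1.07 -1.58 -2.03] T [-0.06 -0.02  0.03] 0.29996104444520516
top glide 64 x' [-5.8 -3.5 -1.1  1.4  3.7] y' [-243.8 -236.6 -227.4 -218.5 -211.9] z [197.2 198.8 199.8 200.8 203. ]
```

View pics/s7.png

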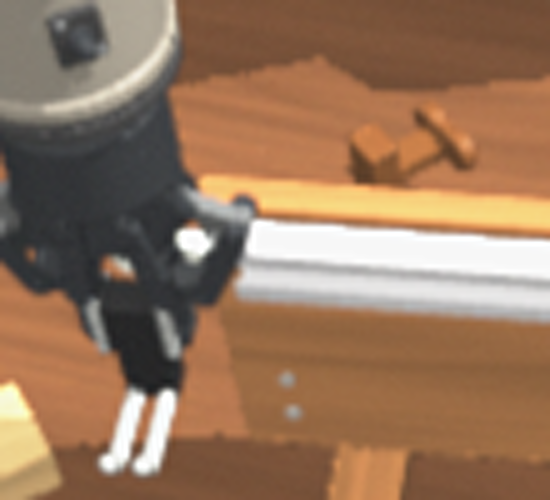

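View pics/t7.png

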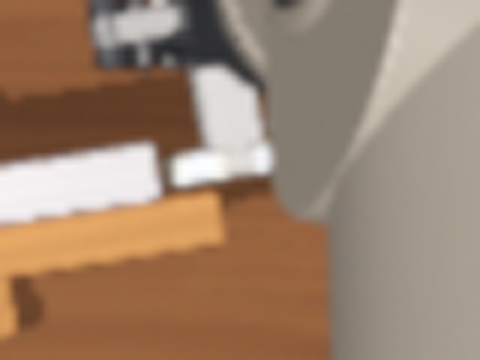

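Glides and rail are lined up in the top crop, with the front glide at (172,168), the rail end at (160,170), and a gap of about 5 mm. I'll feed in slowly.

>>> {"fn": "apply_moves", "kwargs": {
  "moves": [
    [0.05,0.2,0,0],
    [0.02,0.4,0,0],
    [-0.02,0.6,0,0],
    [-0.06,0.9,0,0],
    [-0.1,1.2,0,0],
    [-0.1,1.2,0,0],
    [-0.1,1.2,0,0]
  ]
}}

```text
time_s: 7.78
tool_pos: [0.5457, -0.2179, 0.1844]
orientation: [0.997, 0.074, 0.0, -0.0]
wrist_force: [0.0, -0.3, -2.4]
opening: 0.301
```

```bash
python3 look.py 8 140,100,250,200 320,200,400,260
```

```text
7.7833 [ 0.5457 -0.2179  0.1844] rail xy 0.0494 -0.2245 yaw 8.44 F [ 0.04 -0.26 -2.37] T [ 0.05  0.03 -0.  ] 0.30141319898807123
```

View pics/t8.png

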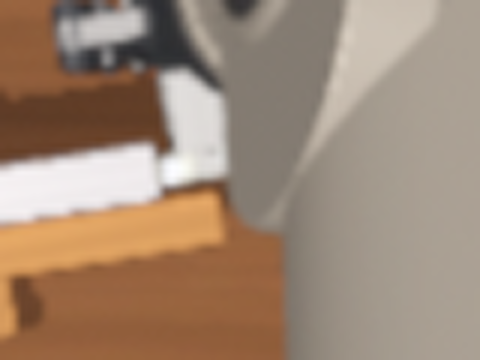

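>>> {"fn": "apply_moves", "kwargs": {
  "moves": [
    [-0.04,0.3,0,0],
    [-0.09,0.6,0,0],
    [-0.13,0.9,0,0],
    [-0.18,1.2,0,0],
    [-0.22,1.5,0,0],
    [-0.22,1.5,0,0]
  ]
}}

```text
time_s: 8.38
tool_pos: [0.5434, -0.2023, 0.1843]
orientation: [0.997, 0.074, 0.0, -0.0]
wrist_force: [0.4, -0.3, -2.4]
opening: 0.299
```

>>> {"fn": "apply_moves", "kwargs": {
  "moves": [
    [-0.04,0.3,0,0],
    [-0.09,0.6,0,0],
    [-0.13,0.9,0,0],
    [-0.18,1.2,0,0],
    [-0.22,1.5,0,0],
    [-0.22,1.5,0,0]
  ]
}}

```text
time_s: 8.88
tool_pos: [0.5412, -0.1874, 0.1843]
orientation: [0.997, 0.074, 0.0, -0.0]
wrist_force: [-0.2, -0.1, -2.0]
opening: 0.298
```

```bash
python3 look.py 9 140,100,250,200 320,200,400,260
```

```text
8.8833 [ 0.5412 -0.1874  0.1843] rail xy 0.0494 -0.1937 yaw 8.45 F [-0.15 -0.06 -2.03] T [-0.01 -0.   -0.01] 0.29786351632913116
```

View pics/t9.png

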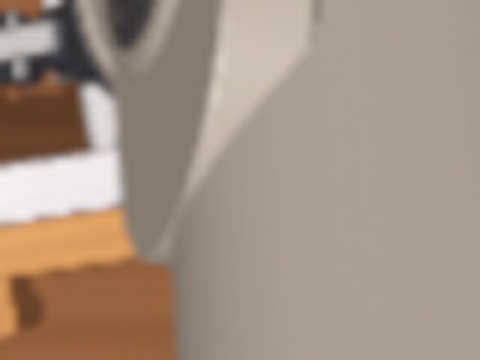

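View pics/s9.png

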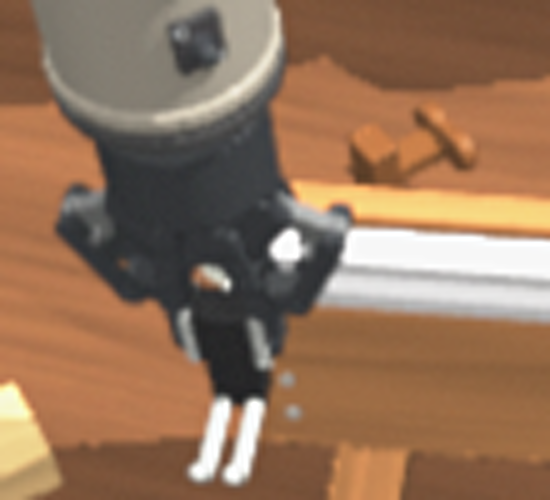

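```bash
python3 - <<'E'
from meas import *
for n,px in (("top",(155+312/3.8,210+133/3.8)),("scene",(175+456/4,130+76/4))):
    for z in (.230,.237):
        X=onz(n,[px],z)[0]; print(n,z,(X[:2]-C)@ex*1000,(X[:2]-C)@ey*1000)
for n in ("top","scene"):
    im=np.load(f"pics/{n}0_im.npy").astype(int);d=np.load(f"pics/{n}0_d.npy");P=cloud(n,d)
    Q=((P[...,:2]-C)@np.c_[ex,ey])*1000
    h=(P[...,2]>.214)&(np.abs(Q[...,0])<16)&(np.abs(Q[...,1])<130)&(im.max(2)<140); rail(n,P,h,"saddle/knob")
    h&=(P[...,2]>.225); rail(n,P,h,"knob")
E
```

```text
top 0.23 0.799387698207751 43.14711416116446
top 0.237 0.7200378937796543 42.90825078294569
scene 0.23 1.6230411940706295 48.746460971116285
scene 0.237 7.50547411163922 48.736472950776935
top saddle/knob 172 x' [-9.6 -9.6 -9.6 -9.6  4.2] y' [12.  12.  12.  12.  50.8] z [ 221.9 1144.1 1144.1 1144.1 1144.1]
top knob 165 x' [-9.6 -9.6 -9.6 -9.6  3.2] y' [12.  12.  12.  12.  50.5] z [ 226.8 1144.1 1144.1 1144.1 1144.1]
scene saddle/knob 19 x' [-4.6 -0.4  2.6  4.2  5.6] y' [38.8 43.3 46.2 48.7 51.2] z [214.1 223.1 227.  229.4 230.6]
scene knob 14 x' [-4.1 -0.6  2.3  3.4  4.9] y' [42.3 44.8 46.7 48.9 51.2] z [226.  226.9 228.3 229.9 230.7]
```

>>> {"fn": "apply_moves", "kwargs": {
  "moves": [
    [-0.07,0.5,0,0],
    [-0.22,1.5,0,0],
    [-0.37,2.5,0,0],
    [-0.52,3.5,0,0],
    [-0.67,4.5,0,0],
    [-0.81,5.5,0,0],
    [-0.89,6,0,0],
    [-0.89,6,0,0]
  ]
}}

```text
time_s: 9.65
tool_pos: [0.5323, -0.1265, 0.1844]
orientation: [0.997, 0.074, 0.0, -0.0]
wrist_force: [-0.5, 0.4, -1.7]
opening: 0.298
```

>>> {"fn": "apply_moves", "kwargs": {
  "moves": [
    [-0.07,0.5,0,0],
    [-0.22,1.5,0,0],
    [-0.37,2.5,0,0],
    [-0.52,3.5,0,0],
    [-0.67,4.5,0,0],
    [-0.81,5.5,0,0],
    [-0.96,6.5,0,0],
    [-1.04,7,0,0],
    [-1.04,7,0,0]
  ]
}}

```text
time_s: 10.4
tool_pos: [0.5218, -0.0566, 0.1844]
orientation: [0.997, 0.074, 0.0, -0.0]
wrist_force: [0.0, -0.4, -2.4]
opening: 0.297
```

>>> {"fn": "apply_moves", "kwargs": {
  "moves": [
    [-0.07,0.5,0,0],
    [-0.22,1.5,0,0],
    [-0.37,2.5,0,0],
    [-0.52,3.5,0,0],
    [-0.67,4.5,0,0],
    [-0.74,5,0,0],
    [-0.77,5.2,0,0],
    [-0.77,5.2,0,0]
  ]
}}

```text
time_s: 11.07
tool_pos: [0.5142, -0.0056, 0.1843]
orientation: [0.997, 0.074, 0.0, -0.0]
wrist_force: [0.2, -0.8, -2.6]
opening: 0.297
```

```bash
python3 look.py 10 180,100,300,210 220,200,320,260
```

```text
11.0667 [ 0.5142 -0.0056  0.1843] rail xy 0.0493 -0.0099 yaw 8.46 F [ 0.17 -0.8  -2.55] T [0.02 0.03 0.01] 0.2970425738373641
```

View pics/s10.png

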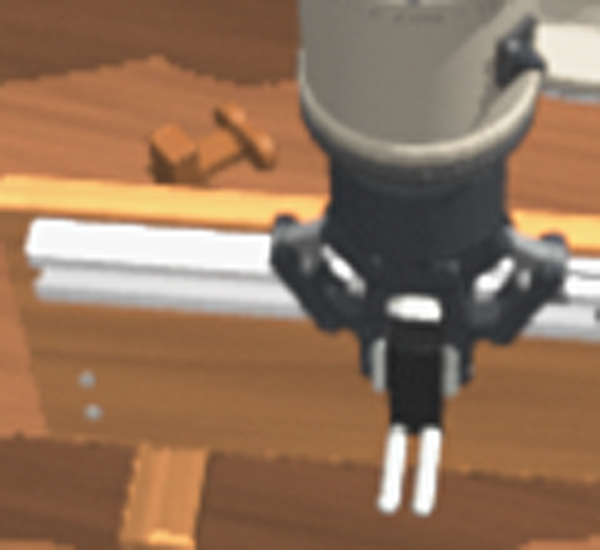

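View pics/t10.png

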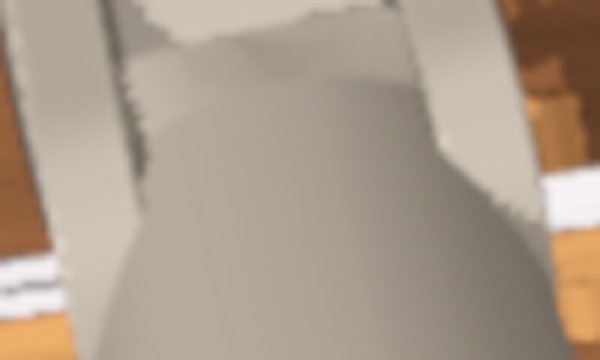

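>>> {"fn": "apply_moves", "kwargs": {
  "moves": [
    [-0.04,0.3,0,0],
    [-0.09,0.6,0,0],
    [-0.13,0.9,0,0],
    [-0.18,1.2,0,0],
    [-0.22,1.5,0,0],
    [-0.25,1.7,0,0],
    [-0.25,1.7,0,0]
  ]
}}

```text
time_s: 11.75
tool_pos: [0.5117, 0.0114, 0.1843]
orientation: [0.997, 0.074, 0.0, -0.0]
wrist_force: [-0.1, 0.3, -1.8]
opening: 0.298
```

>>> {"fn": "apply_moves", "kwargs": {
  "moves": [
    [-0.02,0.15,0,0],
    [-0.04,0.3,0,0],
    [-0.07,0.45,0,0],
    [-0.09,0.6,0,0],
    [-0.09,0.6,0,0]
  ]
}}

```text
time_s: 12.17
tool_pos: [0.5108, 0.0172, 0.1843]
orientation: [0.997, 0.073, -0.0, -0.0]
wrist_force: [-0.2, 0.4, -1.9]
opening: 0.295
```

>>> {"fn": "apply_moves", "kwargs": {
  "moves": [
    [-0.02,0.15,0,0],
    [-0.04,0.3,0,0],
    [-0.06,0.4,0,0],
    [-0.06,0.4,0,0]
  ]
}}

```text
time_s: 12.5
tool_pos: [0.5102, 0.0211, 0.1843]
orientation: [0.997, 0.073, 0.0, -0.0]
wrist_force: [0.0, 0.9, -2.3]
opening: 0.301
```

>>> {"fn": "apply_moves", "kwargs": {
  "moves": [
    [-0.02,0.15,0,0],
    [-0.04,0.3,0,0],
    [-0.04,0.3,0,0]
  ]
}}

```text
time_s: 12.75
tool_pos: [0.5097, 0.0238, 0.1841]
orientation: [0.997, 0.073, -0.0, 0.0]
wrist_force: [0.1, -2.1, -5.9]
opening: 0.302
```

>>> {"fn": "apply_moves", "kwargs": {
  "moves": [
    [-0.02,0.15,0,0],
    [-0.04,0.3,0,0],
    [-0.04,0.3,0,0]
  ]
}}

```text
time_s: 13.0
tool_pos: [0.5093, 0.0272, 0.1841]
orientation: [0.997, 0.073, -0.0, -0.0]
wrist_force: [0.4, -1.7, -7.1]
opening: 0.296
```

>>> {"fn": "apply_moves", "kwargs": {
  "moves": [
    [-0.02,0.15,0,0],
    [-0.04,0.3,0,0],
    [-0.04,0.3,0,0]
  ]
}}

```text
time_s: 13.25
tool_pos: [0.509, 0.0303, 0.1843]
orientation: [0.997, 0.073, 0.0, -0.0]
wrist_force: [-0.4, -0.3, -5.9]
opening: 0.301
```

The plunger contact is clear: Fz went from -2 to -7 N. I'll keep going in small steps.

>>> {"fn": "apply_moves", "kwargs": {
  "moves": [
    [-0.02,0.15,0,0],
    [-0.04,0.3,0,0],
    [-0.04,0.3,0,0]
  ]
}}

```text
time_s: 13.5
tool_pos: [0.5086, 0.0333, 0.1843]
orientation: [0.997, 0.073, 0.0, -0.0]
wrist_force: [-0.4, -0.6, -6.9]
opening: 0.297
```

>>> {"fn": "apply_moves", "kwargs": {
  "moves": [
    [-0.02,0.15,0,0],
    [-0.04,0.3,0,0],
    [-0.04,0.3,0,0]
  ]
}}

```text
time_s: 13.75
tool_pos: [0.5082, 0.0364, 0.1843]
orientation: [0.997, 0.074, 0.0, -0.0]
wrist_force: [-0.8, 0.9, -7.4]
opening: 0.296
```

>>> {"fn": "apply_moves", "kwargs": {
  "moves": [
    [-0.02,0.15,0,0],
    [-0.04,0.3,0,0],
    [-0.04,0.3,0,0]
  ]
}}

```text
time_s: 14.0
tool_pos: [0.5078, 0.0394, 0.1843]
orientation: [0.997, 0.073, 0.0, -0.0]
wrist_force: [-0.1, 1.8, -7.3]
opening: 0.297
```

>>> {"fn": "apply_moves", "kwargs": {
  "moves": [
    [-0.02,0.15,0,0],
    [-0.04,0.3,0,0],
    [-0.04,0.3,0,0]
  ]
}}

```text
time_s: 14.25
tool_pos: [0.5074, 0.0424, 0.1843]
orientation: [0.997, 0.074, 0.0, -0.0]
wrist_force: [-0.7, 3.0, -6.3]
opening: 0.298
```

>>> {"fn": "apply_moves", "kwargs": {
  "moves": [
    [-0.015,0.1,0,0],
    [-0.03,0.2,0,0],
    [-0.03,0.2,0,0]
  ]
}}

```text
time_s: 14.5
tool_pos: [0.5071, 0.0442, 0.1843]
orientation: [0.997, 0.073, 0.0, -0.0]
wrist_force: [-0.8, 2.7, -6.1]
opening: 0.295
```

>>> {"fn": "apply_moves", "kwargs": {
  "moves": [
    [-0.015,0.1,0,0],
    [-0.02,0.15,0,0],
    [-0.02,0.15,0,0]
  ]
}}

```text
time_s: 14.75
tool_pos: [0.5069, 0.0453, 0.1843]
orientation: [0.997, 0.073, 0.0, 0.0]
wrist_force: [-0.4, 0.8, -6.2]
opening: 0.297
```

>>> {"fn": "apply_moves", "kwargs": {
  "moves": [
    [-0.01,0.05,0,0],
    [-0.015,0.1,0,0],
    [-0.015,0.1,0,0]
  ]
}}

```text
time_s: 15.0
tool_pos: [0.5068, 0.0463, 0.1843]
orientation: [0.997, 0.073, -0.0, 0.0]
wrist_force: [-0.5, 0.3, -5.5]
opening: 0.299
```

>>> {"fn": "apply_moves", "kwargs": {
  "moves": [
    [-0.007,0.05,0,0],
    [-0.007,0.05,0,0],
    [-0.007,0.05,0,0]
  ]
}}

```text
time_s: 15.25
tool_pos: [0.5067, 0.0469, 0.1843]
orientation: [0.997, 0.073, 0.0, -0.0]
wrist_force: [-0.3, 0.4, -6.0]
opening: 0.295
```

>>> {"fn": "apply_moves", "kwargs": {
  "moves": [
    [-0.007,0.05,0,0],
    [-0.007,0.05,0,0],
    [-0.007,0.05,0,0]
  ]
}}

```text
time_s: 15.5
tool_pos: [0.5066, 0.0474, 0.1843]
orientation: [0.997, 0.073, -0.0, -0.0]
wrist_force: [-0.0, 0.6, -5.1]
opening: 0.297
```

>>> {"fn": "apply_moves", "kwargs": {
  "moves": [
    [-0.007,0.05,0,0],
    [-0.007,0.05,0,0],
    [-0.007,0.05,0,0]
  ]
}}

```text
time_s: 15.75
tool_pos: [0.5066, 0.0479, 0.1843]
orientation: [0.997, 0.073, 0.0, -0.0]
wrist_force: [-0.4, -0.4, -6.3]
opening: 0.298
```

>>> {"fn": "apply_moves", "kwargs": {
  "moves": [
    [-0.007,0.05,0,0],
    [-0.007,0.05,0,0],
    [-0.007,0.05,0,0]
  ]
}}

```text
time_s: 16.0
tool_pos: [0.5065, 0.0484, 0.1843]
orientation: [0.997, 0.073, 0.0, -0.0]
wrist_force: [0.7, 0.7, -5.7]
opening: 0.297
```

>>> {"fn": "apply_moves", "kwargs": {
  "moves": [
    [-0.007,0.05,0,0],
    [-0.007,0.05,0,0],
    [-0.007,0.05,0,0]
  ]
}}

```text
time_s: 16.25
tool_pos: [0.5064, 0.0489, 0.1843]
orientation: [0.997, 0.073, 0.0, -0.0]
wrist_force: [-0.0, 0.9, -6.3]
opening: 0.294
```

>>> {"fn": "apply_moves", "kwargs": {
  "moves": [
    [-0.007,0.05,0,0],
    [-0.007,0.05,0,0],
    [-0.007,0.05,0,0]
  ]
}}

```text
time_s: 16.5
tool_pos: [0.5064, 0.0491, 0.1843]
orientation: [0.997, 0.073, 0.0, 0.0]
wrist_force: [0.8, -2.2, -6.7]
opening: 0.302
```

>>> {"fn": "apply_moves", "kwargs": {
  "moves": [
    [-0.004,0.03,0,0],
    [-0.004,0.03,0,0],
    [-0.004,0.03,0,0]
  ]
}}

```text
time_s: 16.75
tool_pos: [0.5064, 0.0493, 0.1843]
orientation: [0.997, 0.073, 0.0, 0.0]
wrist_force: [0.7, -3.8, -5.4]
opening: 0.3
```

>>> {"fn": "apply_moves", "kwargs": {
  "moves": [
    [-0.004,0.03,0,0],
    [-0.004,0.03,0,0],
    [-0.004,0.03,0,0]
  ]
}}

```text
time_s: 17.0
tool_pos: [0.5064, 0.0494, 0.1843]
orientation: [0.997, 0.073, 0.0, 0.0]
wrist_force: [1.5, -6.3, -5.1]
opening: 0.297
```

>>> {"fn": "apply_moves", "kwargs": {
  "moves": [
    [-0.007,0.05,0,0],
    [-0.007,0.05,0,0],
    [-0.007,0.05,0,0]
  ]
}}

```text
time_s: 17.25
tool_pos: [0.5064, 0.0495, 0.1843]
orientation: [0.997, 0.073, 0.0, 0.001]
wrist_force: [1.7, -7.7, -6.1]
opening: 0.299
```

>>> {"fn": "apply_moves", "kwargs": {
  "moves": [
    [-0.004,0.03,0,0],
    [-0.004,0.03,0,0],
    [-0.004,0.03,0,0]
  ]
}}

```text
time_s: 17.5
tool_pos: [0.5064, 0.0495, 0.1843]
orientation: [0.997, 0.073, 0.0, 0.001]
wrist_force: [1.8, -9.7, -6.0]
opening: 0.297
```

>>> {"fn": "apply_moves", "kwargs": {
  "moves": [
    [-0.006,0.04,0,0],
    [-0.006,0.04,0,0],
    [-0.006,0.04,0,0]
  ]
}}

```text
time_s: 17.75
tool_pos: [0.5064, 0.0496, 0.1843]
orientation: [0.997, 0.073, 0.0, 0.001]
wrist_force: [3.6, -12.4, -5.3]
opening: 0.299
```

>>> {"fn": "apply_moves", "kwargs": {
  "moves": [
    [-0.006,0.04,0,0],
    [-0.006,0.04,0,0],
    [-0.006,0.04,0,0]
  ]
}}

```text
time_s: 18.0
tool_pos: [0.5064, 0.0496, 0.1843]
orientation: [0.997, 0.073, 0.0, 0.001]
wrist_force: [3.7, -12.5, -5.8]
opening: 0.298
```

>>> {"fn": "apply_moves", "kwargs": {
  "moves": [
    [-0.006,0.04,0,0],
    [-0.006,0.04,0,0],
    [-0.006,0.04,0,0],
    [-0.006,0.04,0,0]
  ]
}}

```text
time_s: 18.33
tool_pos: [0.5064, 0.0497, 0.1844]
orientation: [0.997, 0.073, 0.0, 0.001]
wrist_force: [4.0, -15.8, -5.4]
opening: 0.294
```

>>> {"fn": "apply_moves", "kwargs": {
  "moves": [
    [-0.004,0.03,0,0],
    [-0.004,0.03,0,0],
    [-0.004,0.03,0,0],
    [-0.004,0.03,0,0],
    [-0.004,0.03,0,0],
    [-0.004,0.03,0,0]
  ]
}}

```text
time_s: 18.83
tool_pos: [0.5065, 0.0498, 0.1843]
orientation: [0.997, 0.073, 0.0, 0.001]
wrist_force: [5.0, -17.1, -4.7]
opening: 0.292
```

Pressed home at about 17 N for over half a second, stop solid 27 mm after first plunger contact. Now I'll ease off, set it down on the channel floor and open.

>>> {"fn": "apply_moves", "kwargs": {
  "moves": [
    [0.015,-0.1,0,0],
    [0.035,-0.24,0,0],
    [0.035,-0.24,0,0],
    [0.035,-0.24,-0.05,0],
    [0.035,-0.24,-0.1,0],
    [0.035,-0.24,-0.1,0]
  ]
}}

```text
time_s: 19.33
tool_pos: [0.5064, 0.0494, 0.1833]
orientation: [0.997, 0.073, 0.0, 0.0]
wrist_force: [0.7, -7.0, -4.7]
opening: 0.302
```

```bash
python3 look.py 11 200,100,320,210 220,200,320,260
```

```text
19.3333 [0.5064 0.0494 0.1833] rail xy 0.0496 0.0456 yaw 8.4 F [ 0.67 -6.95 -4.69] T [-1.44 -0.34  0.38] 0.3015309467790743
```

View pics/s11.png

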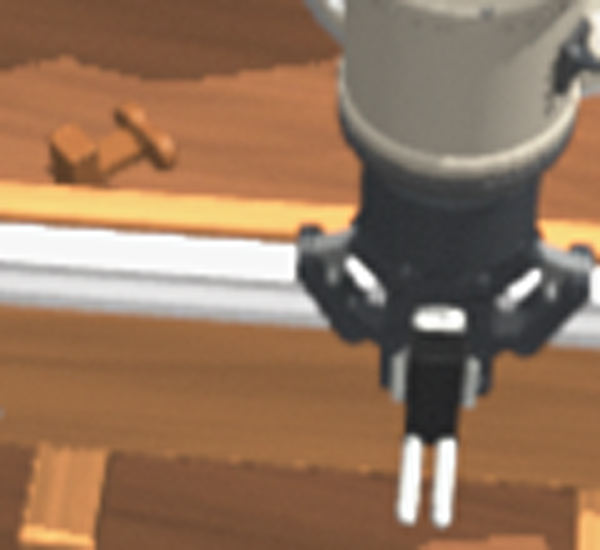

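>>> {"fn": "apply_moves", "kwargs": {
  "moves": [
    [0.007,-0.05,0,0],
    [0.01,-0.08,0,0],
    [0.01,-0.08,0,0]
  ]
}}

```text
time_s: 19.68
tool_pos: [0.5063, 0.0493, 0.1833]
orientation: [0.997, 0.073, -0.0, -0.0]
wrist_force: [0.1, -3.1, -4.5]
opening: 0.295
```

```bash
python3 -c "
from bench import readout; s=readout.read_state(); print(s['tool_pos'],s['wrist_force'].round(1),s['wrist_torque'].round(2))"
```

```text
[0.50634969 0.04925478 0.18329283] [ 0.1 -3.1 -4.5] [-0.49 -0.26  0.16]
```

>>> {"fn": "apply_moves", "kwargs": {
  "moves": [
    [0.006,-0.04,-0.03,0],
    [0.006,-0.04,-0.05,0],
    [0.006,-0.04,-0.05,0]
  ]
}}

```text
time_s: 19.93
tool_pos: [0.5065, 0.0491, 0.183]
orientation: [0.997, 0.073, 0.0, -0.0]
wrist_force: [-1.0, 1.0, 0.2]
opening: 0.296
```

Fz has risen to zero, so the glides now sit on the channel floor. Opening.

>>> {"fn": "apply_moves", "kwargs": {
  "moves": [
    [0,0,0,0],
    [0,0,0,0],
    [0,0,0,0],
    [0,0,0,0],
    [0,0,0,0]
  ],
  "fingers": 3.6
}}

```text
time_s: 20.35
tool_pos: [0.5065, 0.0486, 0.1828]
orientation: [0.997, 0.073, 0.0, -0.0]
wrist_force: [0.4, -0.1, 0.1]
opening: 0.42
```

>>> {"fn": "apply_moves", "kwargs": {
  "moves": [
    [0,0,0,0],
    [0,0,0,0],
    [0,0,0,0],
    [0,0,0,0]
  ],
  "fingers": 5
}}

```text
time_s: 20.68
tool_pos: [0.5064, 0.0486, 0.1828]
orientation: [0.997, 0.073, -0.0, -0.0]
wrist_force: [-0.7, -0.2, 0.5]
opening: 0.587
```

```bash
python3 look.py 12 200,100,320,210 220,200,320,260
```

```text
20.6833 [0.5064 0.0486 0.1828] rail xy 0.0495 0.0449 yaw 8.41 F [-0.67 -0.17  0.47] T [ 0.02 -0.06  0.01] 0.5867509231704051
```

View pics/s12.png

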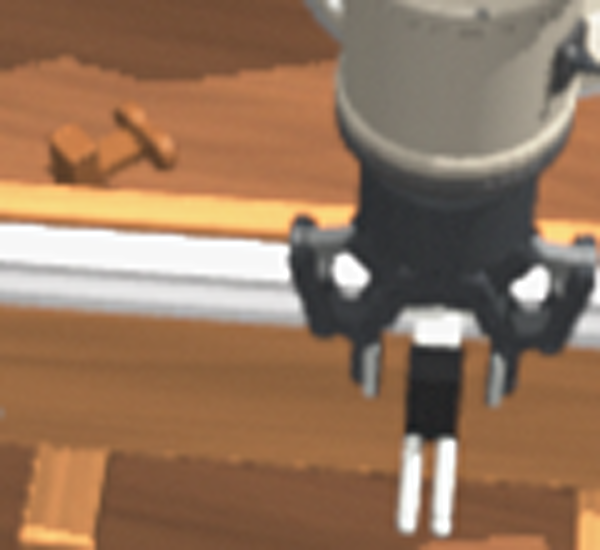

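Open, with both pads clear of the block. Raising straight up and then clear, to look.

>>> {"fn": "apply_moves", "kwargs": {
  "moves": [
    [0,0,1,0],
    [0,0,3,0],
    [0,0,6,0],
    [0,0,9,0],
    [0,0,12,0],
    [0,0,14,0],
    [0,0,14,0]
  ]
}}

```text
time_s: 21.37
tool_pos: [0.5079, 0.0491, 0.3279]
orientation: [0.997, 0.073, 0.003, -0.0]
wrist_force: [0.1, 0.3, -0.4]
opening: 0.585
```

>>> {"fn": "apply_moves", "kwargs": {
  "moves": [
    [1,-2,1,0],
    [2,-5,2,0],
    [3,-8,2,0],
    [4,-11.5,2,0],
    [5,-15,2,0],
    [6,-18.5,2,0],
    [6,-22,2,0],
    [6,-25,2,0],
    [6,-27,2,0],
    [6,-27,2,0]
  ]
}}

```text
time_s: 22.2
tool_pos: [0.5654, -0.2265, 0.3426]
orientation: [0.998, 0.07, -0.0, 0.001]
wrist_force: [-0.7, -0.2, -0.4]
opening: 0.582
```

```bash
python3 look.py 13 180,110,340,220 200,190,325,270; python3 - <<'E'
import cv2,numpy as np
cv2.imwrite("pics/full13s.png",np.load("pics/scene13_im.npy")[:,:,::-1]);cv2.imwrite("pics/full13t.png",np.load("pics/top13_im.npy")[:,:,::-1])
E
```

```text
22.2 [ 0.5654 -0.2265  0.3426] rail xy 0.0676 -0.2359 yaw 8.08 F [-0.7  -0.2  -0.43] T [ 0.03 -0.01 -0.  ] 0.5820057813924886
```

View pics/s13.png

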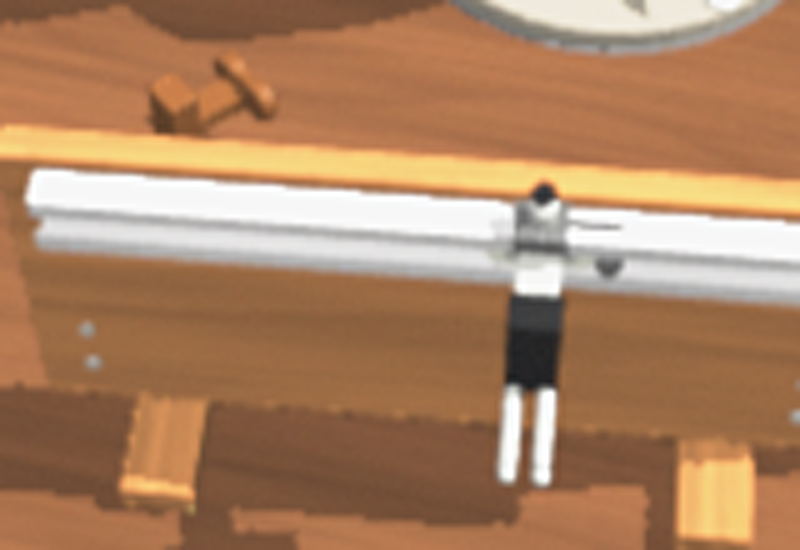

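View pics/full13s.png

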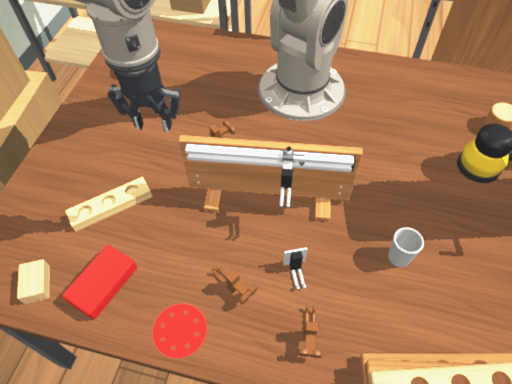

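View pics/t13.png

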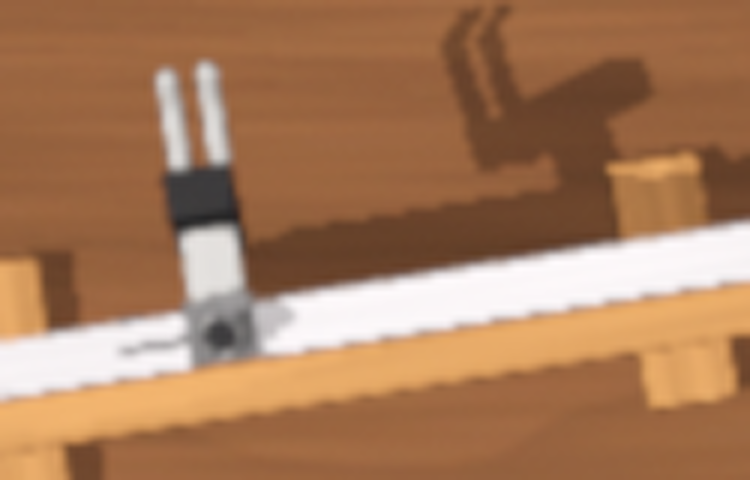

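The hanger sits with its neck centred under the plunger saddle: neck at (215,265) and knob at (220,333) in the top crop. The bystanders look unmoved. One last check in numbers.

```bash
python3 - <<'E'
from meas import *
n="top"
im=np.load(f"pics/{n}13_im.npy").astype(int);d=np.load(f"pics/{n}13_d.npy");P=cloud(n,d)
Q=((P[...,:2]-C)@np.c_[ex,ey])*1000
dark=(im.max(2)<90)&(np.abs(Q[...,1]-45)<25)&(P[...,2]<.3)
rail(n,P,dark&(Q[...,0]>35)&(Q[...,0]<65)&(P[...,2]>.19),"block top")
w=(im.min(2)>120)&(np.ptp(im,axis=2)<45)&(np.abs(Q[...,1]-45)<15)&(Q[...,0]>12)&(Q[...,0]<38)&(P[...,2]>.15)
r=rail(n,P,w,"neck"); print("neck slope z/x",np.polyfit(r[:,0],r[:,2],1))
for n in ("scene","top"):
    a=np.load(f"pics/{n}0_im.npy");b=np.load(f"pics/{n}13_im.npy")
    for nm,(u,v,h) in {"scene":{"hook":(295,262,14),"tin":(405,245,20),"holder":(108,204,45)},"top":{"hook":(212,172,16),"tin":(116,211,20),"holder":(410,197,38)}}[n].items():
        A=a[v-h:v+h,u-h:u+h].astype(np.float32).mean(2);B=b[v-h:v+h,u-h:u+h].astype(np.float32).mean(2); print(n,nm,"shift px",cv2.phaseCorrelate(A,B))
E
```

```text
top block top 100 x' [42.4 46.6 51.5 56.4 61.7] y' [34.2 39.7 45.7 51.4 56.9] z [200.4 208.5 209.3 210.7 212.8]
top neck 105 x' [12.6 18.6 25.5 32.3 37.4] y' [35.5 41.3 46.5 51.7 56.4] z [168.7 188.  189.4 191.7 211.9]
neck slope z/x [ -0.71279197 208.73975932]
scene hook shift px ((-0.005763086142861695, 0.00416085455262305), 1.0047280457284715)
scene tin shift px ((-0.028016972744737245, 0.020642208891814562), 1.001100893765688)
scene holder shift px ((-0.01897499452087459, 0.06947883281203815), 0.9431951818348449)
top hook shift px ((-0.04506017190990619, -0.01895542799478278), 0.9927971241995692)
top tin shift px ((-0.026673755881954975, -0.010934521890622051), 0.996963978856802)
top holder shift px ((0.24157036599600445, 0.3628263207999609), 0.25910581707954405)
```

```bash
python3 -c "
from bench import robot; print(robot.finish_job())"
```

```text
the job is handed in; nothing more can be done
None
```

The hanger is in the rail, past the plunger, pressed on the stop, released, and the job is handed in; `finish_job` gives no verdict.

**What I did**
- I gripped the hanger across its block, lifted it 150 mm, turned it to the rail's 8.4° and lined the glides up with the channel in the top camera. They went in with no noticeable force.
- The plunger pushed back clearly: the downward force on the tool rose from about 2 N to about 7 N. The force along the rail then changed sign from resisting to pulling.
- The hanger met a solid stop about 27 mm after first touching the plunger, as the drawing predicts.
- The wrist read about 16–17 N along the rail for roughly 0.8 s. I then eased off, let the glides settle on the channel floor and opened the fingers.

**Last checks**
- **Position:** the neck is centred under the plunger saddle. The arm is about 27 cm away at 0.34 m height, with wrist force about zero.
- **Bystanders:** the wall hook, tin and holder had moved less than 0.1 pixel in the scene view. The top-view check of the holder was not usable, probably because the arm was in the way.

**Not confirmed or in disagreement**
- **Tilt:** after release the block top reads about 10 mm lower than if level. I take this as the hanger tilting about 10° in the channel's play under its own weight.
- **Plunger lift:** I could not read it directly; about 2.5 mm is my estimate from the geometry.
- **Neck slope:** my fit of it was spoilt by stray depth points, so I ignored it.
- **Camera and arm:** they disagreed by about 3.5 mm along the rail, so I found the stop by force.
- **Approach:** my first approach rows exceeded the per-row limit, so the arm stopped short and I corrected it with a further move.

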